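# Clear the camera controller and hold its recessed reset button

### The job

The microscope camera has frozen: first lay the spatula that was left over the reset hole of the camera controller flat in the free half of the instrument tray, parallel to the two spatulas already there and with its broad blade towards the same end, without dropping it. Then take the long slim probe from the wooden stand, put its needle down through the reset hole and hold the recessed button fully down. Finish still gripping the probe with the button held down, and leave everything else where it stands.

Things in the scene. Friction and masses are not known exactly. Their poses are not given: they have to be found in the camera images.
- controller: White-topped grey box of the microscope camera, fixed; 150 (its x) x 130 (its y) x 60 mm high. Origin at the centre of its underside. Its only hole is the reset hole in the top; the black vent slots and screws are flat surface detail.
- reset_hole (a point): Centre of the mouth of the round reset hole, in the plane of the controller's top (60 mm above the table, z up). 12 mm diameter with a thin black rim, straight down; the button's top lies 24 mm below the mouth. At the start the spatula lies over it.
- reset_button (a joint): Travel of the spring-loaded recessed button straight down, in m: 0 released, 0.005 fully down. It takes about 1 N to start and 4 N to hold fully down, and it springs back when let go.
- spatula_mid (a point): The steel spatula lying on the controller over the hole; 170 mm long, 45 g. This point is the centre of its grip bar (85 long, 11 wide, 9 mm high), 4.5 mm above its flat underside. Its x axis runs along it towards the broad blade (16 mm wide, 4 mm thick, ending 88 mm from this point, rounded tip a little further), z up; the other end is a 6 mm wide tail ending 84 mm away.
- spatula: The same spatula, origin on its underside below the centre of the grip bar; axes as spatula_mid.
- spatula_blade (a point): Point near the end of its broad blade, 85 mm from the centre of its grip bar along its x, 2 mm above its underside.
- tray_in (a point): Centre of the inner floor of the shallow white plastic instrument tray (fixed; outside 230 x 160 mm, walls 4 mm thick and 16 mm high over the table, floor 4 mm thick). x runs along its length; the two spatulas in it lie along x at y = +30 and +58 mm, their broad blades towards +x. The free half is on the -y side, the middle of its free lane at y = -30 mm, x = 0.
- neighbour_a: Spatula of the same kind lying in the tray at its y = +30 mm; to be left. Origin on its underside below the centre of its grip bar, x towards its blade.
- neighbour_b: The same, at the tray's y = +58 mm; to be left.
- stand: Wooden block, fixed, 120 (its x) x 56 (its y) x 52 mm high, origin at the centre of its underside. Two 7 mm holes on its long axis, at x = -35 and +35 mm; one holds the probe, the other the short pestle, either way round.
- probe_grip (a point): Centre of the handle of the probe, which stands upright in the stand: the taller tool there. Round metal handle 14 mm in diameter and 75 mm long, from 37.5 mm below to 37.5 mm above this point, z up along it; 60 g. Under the handle a collar 20 mm in diameter and 5 mm thick, which rests on the stand's top, and under that the needle, 5 mm in diameter and 45 mm long, hanging in the hole: lift it at least 50 mm straight up to free it.
- probe: The same probe; origin at the tip of its needle, 87.5 mm below the centre of its handle.
- probe_tip (a point): Flat end of the probe's needle, 87.5 mm below the centre of the handle.
- pestle: Short pestle in the other hole of the stand, white knob 22 mm in diameter whose top is 30 mm above the stand's top; to be left. Origin at the tip of its needle, 45 mm below the knob.
- dish: Bystander: round glass dish, 60 mm across, 15 mm high, origin under it.
- reagent: Bystander: amber bottle, 60 mm across, 130 mm high, origin under it.
- beaker: Bystander: glass beaker, 70 mm across, 90 mm high, origin under it.
- slide_box: Bystander: grey box, 80 x 100 x 32 mm, origin under it.
- stain_jar: Bystander: small jar with black cap, 50 mm across, 60 mm high, origin under it.

How it is judged:
On the way, in this order (a step that is already met when the one before it is completed fails the run):
1. the spatula lies flat and let go in the free half of the tray, parallel to the others, blade the same way (x of spatula_mid in the frame of tray_in between -0.03 and 0.03 m and y of spatula_mid in the frame of tray_in between -0.072 and 0.012 m and z of spatula_mid in the frame of tray_in below 0.0085 m and angle between spatula_mid's own z axis and vertical below 0.1 rad and angle between the x axis of spatula_mid and the x axis of tray_in, either way round below 0.17 rad and x of spatula_blade in the frame of tray_in above 0.03 m and contact force between the fingers and spatula below 0.1 N), for 0.2 s.
2. the probe, gripped, holds the button down through the reset hole (value of joint reset_button above 0.0035 m and horizontal distance between probe_tip and reset_hole below 0.007 m and z of probe_tip in the frame of reset_hole below -0.024 m and contact force between the fingers and probe above 1 N), for 0.3 s.
At the end, for the whole second after the job is handed in: Gripped probe holds the button at least 3.5 of 5 mm down, tip within 7 mm of the hole axis and over 24 mm deep; spatula released, at rest, flat on the tray floor, centre within 30 mm lengthwise and 42 mm sideways of the free lane, within 0.17 rad of parallel, blade the same way as the others (all of step 1 and all of step 2 and linear speed of spatula below 0.02 m/s); the arm keeps its last pose, push and grip.
It fails at once if a bystander was shifted by more than 30 mm (distance of any of dish, reagent, beaker, slide_box, stain_jar, pestle, neighbour_a, neighbour_b from where it was at the start of the episode above 0.03 m).
It fails at once if the spatula was dropped (linear speed of spatula above 0.8 m/s and contact force between the fingers and spatula below 0.05 N).
It also fails if it takes over 61 s, if anything falls off the work surface, if the arm or the gripper's body presses on something with over 40 N, if the wrist force passes 120 N, or if a joint passes its speed limit or range.

### The arm

A 6-joint arm with a two-finger parallel gripper is mounted at the origin on the work surface. World frame = base frame: x ahead of the robot, y to its left, z up, the work surface at z = 0. Lengths are in m, angles in rad, forces in N, time in s.
With the tool pointing down it reaches from about 0.375 to 0.825 m from the base axis. Payload 5.5 kg.
Tool frame: the origin (TCP) lies midway between the tips of the shut fingers; the grasp point (between the pads) lies 19 mm behind it (arm.grip_depth is the distance from the TCP to the grasp point, in m); z points along the fingers, x is the direction in which the jaws open and shut, and the axes are right-handed (so a half turn about z gives the same grasp; the last joint's range is limited). The gripper opens to 85 mm and grips with 20 to 120 N. Pads are 22 mm wide; open, the fingers measure 114 mm over their backs; the gripper's body (76 mm by 85 mm) begins 54 mm behind the grasp point. The pads swing forward as they close: fully open they stand 13 mm farther back than shut.
Start: joints at [1.18, 0.314, -0.047, 1.21, 0, 1.571], TCP at [0.229, 0.555, 0.231] pointing down, gripper open.
Joint ranges: [-2.67, 2.67], [-0.69, 1.73], [-1.03, 1.25], [-2.08, 2.16], [-1.42, 1.45], [-3.14, 3.14]. Speed limits (rad/s): [2.39, 2.39, 3.01, 3.14, 3.14, 3.14].

### API

Orientations are given as a 3x3 rotation matrix whose columns are the frame's x, y, z axes.
In Python, from bench import monitor, optics, arm gives the robot as it stands.
- The arm moves only by the tool carry_out, never from a script. Its argument "deltas" is one flat list of numbers, 4 for each row, row after row: the shift along the tool's x, y, z in units of 120 mm (1.0 is 120 mm), then the turn about the tool's z in units of pi/4 rad (1.0 is pi/4 rad). In form: [x, y, z, twist, x, y, z, twist, ...]. A call has 1 to 5 rows; each row shifts and turns the commanded pose from where the row before left it, along the tool's axes as they then stand; what a row does not reach is not made up. A row lasts 1/12 s, in which the tool goes at most 41.7 mm and 7.16 degrees, less where a joint would pass 70% of its speed; a pose out of reach is approached as far as the arm can. A call with a number of a shift or a turn outside -1 to 1 is refused whole. A call with a gripper value outside its range is refused whole. "gripper" is the opening, from -1 (shut) to 1 (fully open), set as the call begins (left out, the last holds). The fingers move at their own pace and stop on an object; "newtons" is the grip in N (left out, the last holds). Time passes only in rows, so rows that do not move let the fingers close. It gives the time, the measured TCP pose, the force and the opening at its end, in the units of the state.
- monitor.sense(): the state, without advancing time (a new reading comes with each control period).
- optics.grab_frame(name): name is "scene" or "top"; returns a dict with "color" (480x640x3 uint8, blue, green, red), "mtx" (3x3 intrinsics, pixels), "k1" (the pictures are not rectified: a ray, as slopes to the right and down, at radius r is drawn at 1 + k1 r^2 times it, then the intrinsics apply), "pose" (4x4, takes a point from camera to world coordinates). Camera axes: x right, y up, looking along -z (the intrinsics and any distortion apply to the point x, -y, -z); pixel columns grow to the right and rows downward; lengths in m; the calibration is good to about 2 mm. A picture is of the moment at which its call begins. There is no depth.
- arm.hand_in(): hands the job in, once; it reports no verdict.
The state is a dict: "clock": time; "q": joint angles; "qd": joint speeds; "effort": joint torques, N m; "tool_pos": TCP position; "tool_rot": TCP orientation; "ft_force": force on the tool from outside, world axes, zero at the start; "ft_torque": the same for the moment, N m; "opening": finger opening in m.
Only numpy, scipy, OpenCV 4.12 (cv2) and the standard library are available. Lean on these libraries where they do the work, as an engineer would, in place of code of your own. Each camera call takes 0.05 s, during which the arm holds its last target.

## Working session

There is one attempt and no reset: what is moved stays moved. The work goes in short steps, Python scripts to look and compute and a tool call to move; the robot and the scene stay as the last step left them, time stands still between calls to the robot, and variables do not carry over. Pictures are saved under pics/ and viewed, and the job is handed in when it is done.

Besides the shell and the picture viewer there is one more tool, called after "Call:" as name(argument=value, ...), one argument or row to a line, values as JSON. carry_out: Moves the arm, as the interface text tells. Its arguments: {"type":"object","properties":{"deltas":{"type":"array"},"gripper":{"type":"number"},"newtons":{"type":"number"}},"required":["deltas"]}

```bash
ls; mkdir -p pics
cat > h.py <<'E'
import sys; sys.path.insert(0,'.')
import numpy as np, cv2
from bench import monitor, optics, arm
def save(name,fn):
    f=optics.grab_frame(name); cv2.imwrite('pics/'+fn,f['color'])
    np.savez('pics/'+fn+'.npz',**f); return f
def load(fn): return dict(np.load('pics/'+fn+'.npz'))
def ray(f,u,v):
    K=f['mtx'];k=float(f['k1']); x=(u-K[0,2])/K[0,0]; y=(v-K[1,2])/K[1,1]
    p=cv2.undistortPoints(np.array([[[u,v]]],float),K,np.array([k,0,0,0,0.]))[0,0]
    d=f['pose'][:3,:3]@np.array([p[0],-p[1],-1]); return f['pose'][:3,3],d
def onz(f,u,v,z):
    o,d=ray(f,u,v); return o+d*(z-o[2])/d[2]
def proj(f,P):
    c=np.linalg.inv(f['pose'])@np.append(P,1); 
    return cv2.projectPoints(np.array([[c[0],-c[1],-c[2]]]),np.zeros(3),np.zeros(3),f['mtx'],np.array([float(f['k1']),0,0,0,0.]))[0].ravel()
E
python3 - <<'E'
from h import *
s=monitor.sense(); print(s['clock'],s['tool_pos'],s['tool_rot'],s['opening'],s['ft_force'],arm.grip_depth)
for n in('scene','top'):
    f=save(n,n+'0.png'); print(f['mtx'],f['k1'],f['pose'])
E
```

```text
pics
0.0 [0.22831289 0.55422089 0.23042916] [[ 3.80894511e-01  9.24618262e-01 -6.64325400e-04]
 [ 9.24616888e-01 -3.80895091e-01 -1.59356577e-03]
 [-1.72647830e-03 -7.26602844e-06 -9.99998510e-01]] 0.08546452120185043 [-0.81159257 -0.06500548  0.47667072] 0.0187
[[451.21531717   0.         313.70002338]
 [  0.         451.21531717 237.13036724]
 [  0.           0.           1.        ]] -0.00833466508534335 [[-0.06539985 -0.49140366  0.86847297  1.27943427]
 [ 0.99772595 -0.04642195  0.04886648  0.15789935]
 [ 0.01630304  0.86969388  0.49332217  0.5172151 ]
 [ 0.          0.          0.          1.        ]]
[[526.05465251   0.         314.44098884]
 [  0.         526.05465251 235.73310194]
 [  0.           0.           1.        ]] -0.07478999845908627 [[-0.02045962  0.99330598 -0.11368658  0.45042185]
 [-0.99940662 -0.02347061 -0.02520981  0.10597576]
 [-0.02770935  0.11310334  0.99319677  1.16492628]
 [ 0.          0.          0.          1.        ]]
```

View pics/scene0.png

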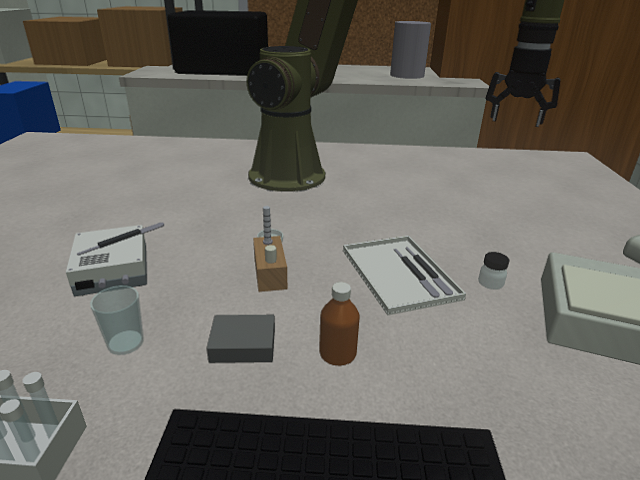

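View pics/top0.png

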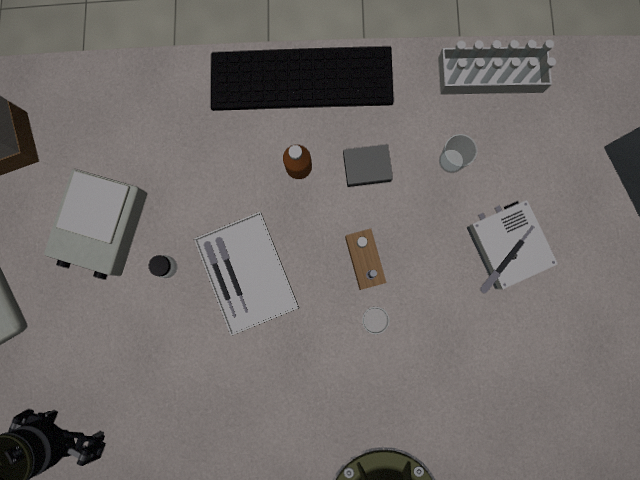

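The top view shows the controller around (512,245) with the spatula across it: broad blade at (487,287), tail at (532,228). The tray is at (246,273) with both blades at the upper left, and the stand is at (365,260) with the probe at its lower hole (372,273). Next I'll enlarge these areas.

Run:
```python
from h import *
f=load('top0.png')['color']
a=cv2.resize(f[190:300,455:570],None,fx=5,fy=5,interpolation=cv2.INTER_CUBIC)
b=cv2.resize(f[200:345,180:310],None,fx=4,fy=4,interpolation=cv2.INTER_CUBIC)
c=cv2.resize(f[220:340,335:400],None,fx=4.5,fy=4.5,interpolation=cv2.INTER_CUBIC)
cv2.imwrite('pics/ca.png',a);cv2.imwrite('pics/cb.png',b);cv2.imwrite('pics/cc.png',c)
f=load('scene0.png')['color']
a=cv2.resize(f[210:305,55:180],None,fx=6,fy=6,interpolation=cv2.INTER_CUBIC)
cv2.imwrite('pics/cd.png',a)
```

```text
(no output)
```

View pics/ca.png

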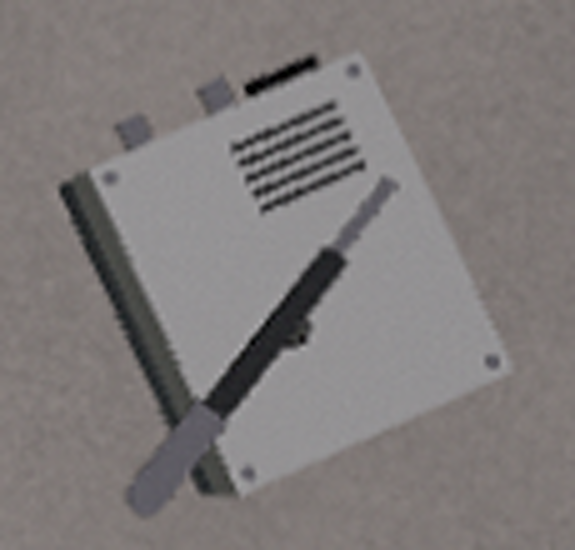

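View pics/cb.png

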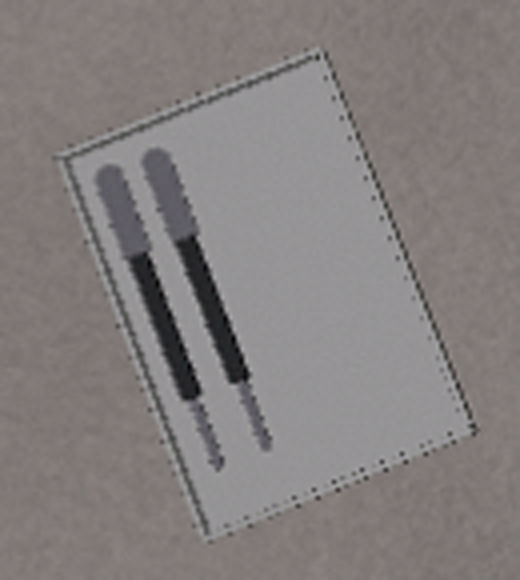

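View pics/cc.png

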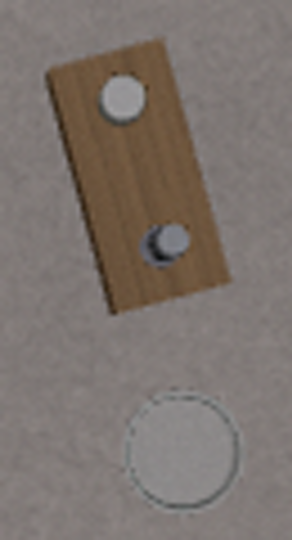

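View pics/cd.png

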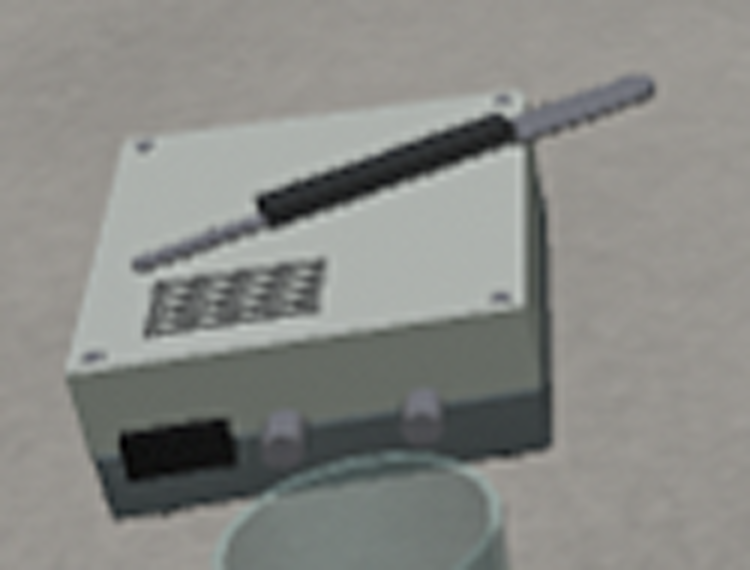

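Run:
```python
from h import *
t=load('top0.png'); s=load('scene0.png')
# black bar masks
def bar(f,box):
    x0,y0,x1,y1=box; c=f['color'][y0:y1,x0:x1].max(2)
    m=(c<75).astype(np.uint8); cn,_=cv2.findContours(m,cv2.RETR_EXTERNAL,cv2.CHAIN_APPROX_NONE)
    out=[]
    for k in cn:
        if cv2.contourArea(k)<30: continue
        r=cv2.minAreaRect(k); p=cv2.boxPoints(r)+[x0,y0]; 
        # short-edge midpoints
        e=sorted([(np.linalg.norm(p[i]-p[(i+1)%4]),i) for i in range(4)])[:2]
        out.append([ (p[i]+p[(i+1)%4])/2 for _,i in e]); print('rect',r[1])
    return out
print('TOP spatula'); 
for a,b in bar(t,(492,235,530,277)):
    print(a,b)
    A,B=onz(t,*a,.067),onz(t,*b,.067); print(A,B,np.linalg.norm(A-B),(A+B)/2,np.degrees(np.arctan2(*(A-B)[1::-1])))
print('SCENE spatula')
for a,b in bar(s,(92,225,145,250)):
    print(a,b); A,B=onz(s,*a,.065),onz(s,*b,.065); print(A,B,np.linalg.norm(A-B),(A+B)/2,np.degrees(np.arctan2(*(A-B)[1::-1])))
print('neighbours')
for a,b in bar(t,(205,255,245,305)):
    A,B=onz(t,*a,.011),onz(t,*b,.011); print(A,B,np.linalg.norm(A-B),(A+B)/2,np.degrees(np.arctan2(*(A-B)[1::-1])))
C=[onz(t,180+x/4,200+y/4,.016) for x,y in [(322,50),(62,158),(208,540),(475,430)]]
for i in range(4): print('tray edge',np.linalg.norm(C[i]-C[(i+1)%4]),np.degrees(np.arctan2(*(C[i]-C[(i+1)%4])[1::-1])))
print('tray centre',np.mean(C,0),C)
K=[onz(t,455+x/5,190+y/5,.06) for x,y in [(362,57),(92,172),(240,497),(510,370)]]
for i in range(4): print('ctl edge',np.linalg.norm(K[i]-K[(i+1)%4]),np.degrees(np.arctan2(*(K[i]-K[(i+1)%4])[1::-1])))
print('ctl centre',np.mean(K,0)); print('hole',onz(t,455+297/5,190+333/5,.06))
K=[onz(s,55+x/6,210+y/6,.06) for x,y in [(127,135),(520,95),(527,305),(68,377)]]
print('ctl centre scene',np.mean(K,0))
print('probe top',onz(t,335+174/4.5,220+239/4.5,.132),'collar',onz(t,335+160/4.5,220+246/4.5,.057))
print('pestle top',onz(t,335+122/4.5,220+98/4.5,.082))
S=[onz(t,335+x/4.5,220+y/4.5,.052) for x,y in [(163,40),(47,73),(112,314),(231,281)]]
print('stand c',np.mean(S,0),[np.linalg.norm(S[i]-S[(i+1)%4]) for i in range(4)],np.degrees(np.arctan2(*(S[0]-S[3])[1::-1])))
for k,uv,z in (('dish',(375,320),.015),('reagent',(295,152),.13),('slidebox',(368,165),.032),('stain',(160,265),.06),('beaker',(462,148),.09)):
    print(k,onz(t,*uv,z))
```

```text
TOP spatula
rect (8.1210355758667, 40.29283142089844)
[523.34146404 241.07317102] [498.17073476 272.53658485]
[ 0.55443394 -0.3048924   0.067     ] [ 0.48984355 -0.24762821  0.067     ] 0.08631978824093528 [ 0.52213875 -0.27626031  0.067     ] -41.559377779112246
SCENE spatula
rect (5.164504051208496, 44.26028060913086)
[139.76354218 230.34129   ] [ 98.10600257 245.29528236]
[ 0.48876731 -0.24611155  0.065     ] [ 0.55481901 -0.30198391  0.065     ] 0.08651328549144344 [ 0.52179316 -0.27404773  0.065     ] 139.77251103471784
neighbours
rect (38.40300369262695, 4.76143741607666)
rect (38.7817497253418, 4.970691680908203)
[0.44701047 0.32852156 0.011     ] [0.52653856 0.35876066 0.011     ] 0.0850830173162103 [0.48677452 0.34364111 0.011     ] -159.18160798074967
[0.53473477 0.33231729 0.011     ] [0.45459407 0.30146404 0.011     ] 0.0858746462857606 [0.49466442 0.31689066 0.011     ] 21.05612981480118
tray edge 0.1563099777899395 -68.6646870412765
tray edge 0.2254659664832209 20.979461264719596
tray edge 0.15686493939223103 111.21786177693521
tray edge 0.22578476046644488 -158.8792895
[... 412 characters left out ...]
00416698097806
ctl centre [ 0.54809472 -0.28993253  0.06      ]
hole [ 0.52271358 -0.28632671  0.06      ]
ctl centre scene [ 0.54990986 -0.28650076  0.06      ]
probe top [0.49228768 0.01774854 0.132     ] collar [0.49221517 0.0179702  0.057     ]
pestle top [0.55948527 0.03522088 0.082     ]
stand c [0.52532363 0.02680085 0.052     ] [np.float64(0.057105124633340235), np.float64(0.11726411315767904), np.float64(0.0578169280106793), np.float64(0.1177339715383512)] 13.82749156429542
dish [0.39572652 0.00803934 0.015     ]
reagent [0.74031953 0.16810006 0.13      ]
slidebox [0.73394067 0.01365496 0.032     ]
stain [0.52186088 0.46479529 0.06      ]
beaker [ 0.75134385 -0.18011116  0.09      ]
```

Run:
```python
from h import *
f=load('scene0.png')['color']
a=cv2.resize(f[200:300,240:300],None,fx=6,fy=6,interpolation=cv2.INTER_CUBIC)
cv2.imwrite('pics/ce.png',a)
```

```text
(no output)
```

View pics/ce.png

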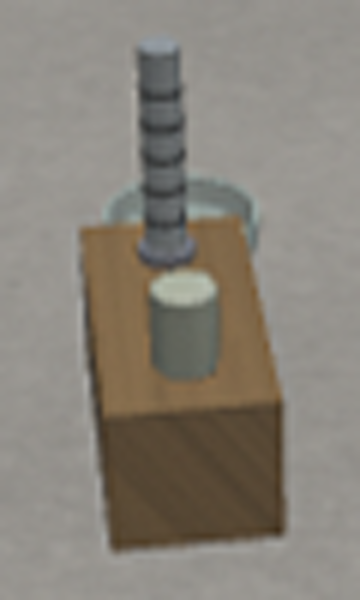

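```bash
cat >> h.py <<'E'
def R2(p): c,s=np.cos(p),np.sin(p); return np.array([[c,s],[s,-c]])
def plan(target,yaw_deg=None,n=5,tw=None):
    """n equal world steps from the current measured pose to target; prints rows"""
    st=monitor.sense(); p=np.array(st['tool_pos']); R=np.array(st['tool_rot'])
    psi=np.arctan2(R[1,0],R[0,0]); d=np.array(target)-p
    dy=0 if yaw_deg is None else (np.radians(yaw_deg)-psi)
    if tw is None: dy=(dy+np.pi)%(2*np.pi)-np.pi
    else: dy=np.radians(tw)
    print('pos',p.round(4),'yaw',np.degrees(psi).round(2),'q6',np.degrees(st['q'][5]).round(1),'d',d.round(4),'dyaw',np.degrees(dy).round(1),'t',st['clock'],'open',st['opening'],'F',np.round(st['ft_force'],1))
    rows=[]
    for i in range(n):
        l=R2(psi).T@(d[:2]/n); rows+= [l[0]/.12,l[1]/.12,-d[2]/n/.12,-dy/n/(np.pi/4)]; psi+=dy/n
    print([round(float(x),3) for x in rows])
E
python3 - <<'E'
from h import *
t=load('top0.png'); s=load('scene0.png')
T=lambda x,y,z:onz(t,455+x/5-.4,190+y/5-.4,z)
A,B=T(213,408,.069),T(333,256,.069); print((A+B)/2,np.linalg.norm(A-B),np.degrees(np.arctan2(*(A-B)[1::-1])))
A,B=T(143,503,.064),T(392,183,.062); print(A,B,np.linalg.norm(A-B),np.degrees(np.arctan2(*(A-B)[1::-1])))
S=lambda x,y,z:onz(s,55+x/6-.4,210+y/6-.4,z)
A,B=S(508,127,.066),S(266,207,.066);print((A+B)/2,np.linalg.norm(A-B),np.degrees(np.arctan2(*(A-B)[1::-1])))
plan([.5,.2,.231],tw=30)
E
```

```text
[ 0.52376461 -0.27236532  0.069     ] 0.08281352041949179 138.81914722904537
[ 0.45403018 -0.21513148  0.064     ] [ 0.58605095 -0.32960603  0.062     ] 0.17475098367089834 139.07160143462767
[ 0.52212793 -0.2735257   0.066     ] 0.081748726308545 136.72188651139902
pos [0.2284 0.5543 0.2305] yaw 67.61 q6 90.0 d [ 0.2716 -0.3543  0.0005] dyaw 30.0 t 0.1 open 0.08537091729295164 F [-0.2  0.7 -1. ]
[-0.373, 0.644, -0.001, -0.133, -0.439, 0.601, -0.001, -0.133, -0.499, 0.552, -0.001, -0.133, -0.554, 0.497, -0.001, -0.133, -0.603, 0.436, -0.001, -0.133]
```

Call:
carry_out(
  deltas=[-0.16,0.29,0,-0.14,-0.2,0.27,0,-0.14,-0.22,0.25,0,-0.14,-0.25,0.22,0,-0.14,-0.27,0.19,0,-0.14],
  gripper=1,
)

```text
clock: 0.52
tool_pos: [0.3524, 0.3961, 0.2309]
tool_rot: [[-0.164, 0.986, -0.0], [0.986, 0.164, -0.001], [-0.001, -0.0, -1.0]]
ft_force: [0.2, 0.7, -0.4]
opening: 0.0856
```

Run:
```python
from h import *
plan([.48,.2,.231],tw=34)
```

```text
pos [0.3524 0.3961 0.2309] yaw 99.46 q6 38.9 d [ 1.276e-01 -1.961e-01  1.000e-04] dyaw 34.0 t 0.5167 open 0.08559201802329816 F [ 0.2  0.7 -0.4]
[-0.357, 0.156, -0.0, -0.151, -0.373, 0.113, -0.0, -0.151, -0.384, 0.068, -0.0, -0.151, -0.389, 0.022, -0.0, -0.151, -0.389, -0.024, -0.0, -0.151]
```

Call:
carry_out(
  deltas=[-0.31,0.14,0,-0.15,-0.32,0.1,0,-0.15,-0.33,0.06,0,-0.15,-0.34,0.02,0,-0.15,-0.34,-0.02,0,-0.15],
)

```text
clock: 0.93
tool_pos: [0.4541, 0.2354, 0.2311]
tool_rot: [[-0.656, 0.754, -0.0], [0.754, 0.656, -0.0], [0.0, -0.0, -1.0]]
ft_force: [1.1, 0.6, -0.5]
opening: 0.086
```

Run:
```python
from h import *
plan([.5,.03,.231],tw=34)
```

```text
pos [0.4541 0.2354 0.2311] yaw 131.02 q6 -13.6 d [ 4.590e-02 -2.054e-01 -1.000e-04] dyaw 34.0 t 0.9333 open 0.08602661711750077 F [ 1.1  0.6 -0.5]
[-0.308, -0.167, 0.0, -0.151, -0.287, -0.202, 0.0, -0.151, -0.261, -0.235, 0.0, -0.151, -0.231, -0.264, 0.0, -0.151, -0.198, -0.29, 0.0, -0.151]
```

Call:
carry_out(
  deltas=[-0.3,-0.16,0,-0.15,-0.28,-0.19,0,-0.15,-0.25,-0.23,0,-0.15,-0.22,-0.25,0,-0.15,-0.19,-0.28,0,-0.15],
)

```text
clock: 1.35
tool_pos: [0.4909, 0.052, 0.231]
tool_rot: [[-0.952, 0.306, -0.0], [0.306, 0.952, -0.0], [0.0, -0.0, -1.0]]
ft_force: [0.2, -0.3, 0.4]
opening: 0.0853
```

Run:
```python
from h import *
plan([.515,-.16,.231],tw=34)
```

```text
pos [0.4909 0.052  0.231 ] yaw 162.17 q6 -66.1 d [ 0.0241 -0.212  -0.    ] dyaw 34.0 t 1.35 open 0.08530933710533728 F [ 0.2 -0.3  0.4]
[-0.146, -0.324, 0.0, -0.151, -0.107, -0.339, 0.0, -0.151, -0.066, -0.349, 0.0, -0.151, -0.024, -0.355, 0.0, -0.151, 0.018, -0.355, 0.0, -0.151]
```

Call:
carry_out(
  deltas=[-0.14,-0.31,0,-0.15,-0.1,-0.33,0,-0.15,-0.06,-0.33,0,-0.15,-0.02,-0.34,0,-0.15,0.02,-0.34,0,-0.15],
)

```text
clock: 1.77
tool_pos: [0.5063, -0.1367, 0.2311]
tool_rot: [[-0.972, -0.234, -0.0], [-0.234, 0.972, 0.0], [0.0, 0.0, -1.0]]
ft_force: [0.2, -0.2, -0.1]
opening: 0.085
```

Run:
```python
from h import *
plan([.5225,-.273,.16],229)
```

```text
pos [ 0.5063 -0.1367  0.2311] yaw -166.49 q6 -118.6 d [ 0.0162 -0.1363 -0.0711] dyaw 35.5 t 1.7667 open 0.0850461379760616 F [ 0.2 -0.2 -0.1]
[0.027, -0.227, 0.118, -0.158, 0.055, -0.222, 0.118, -0.158, 0.082, -0.214, 0.118, -0.158, 0.107, -0.202, 0.118, -0.158, 0.132, -0.187, 0.118, -0.158]
```

Call:
carry_out(
  deltas=[0.03,-0.2,0.11,-0.14,0.05,-0.2,0.11,-0.14,0.08,-0.19,0.11,-0.14,0.1,-0.18,0.11,-0.14,0.1,-0.16,0.11,-0.14],
)

```text
clock: 2.18
tool_pos: [0.5155, -0.2571, 0.1643]
tool_rot: [[-0.708, -0.707, -0.001], [-0.707, 0.708, 0.0], [0.0, 0.001, -1.0]]
ft_force: [0.2, 0.3, 0.8]
opening: 0.0856
```

Call:
carry_out(
  deltas=[0,0,0,0,0,0,0,0,0,0,0,0],
)

```text
clock: 2.43
tool_pos: [0.5158, -0.2552, 0.1652]
tool_rot: [[-0.712, -0.702, -0.001], [-0.702, 0.712, 0.001], [-0.0, 0.001, -1.0]]
ft_force: [-0.3, 0.1, 0.8]
opening: 0.0852
```

Run:
```python
from h import *
plan([.5225,-.273,.11],229,n=1)
save('scene','s1.png'); f=save('top','t1.png')
cv2.imwrite('pics/t1c.png',cv2.resize(f['color'][170:320,430:600],None,fx=4,fy=4,interpolation=cv2.INTER_CUBIC))
```

```text
pos [ 0.5158 -0.2552  0.1652] yaw -135.4 q6 -160.9 d [ 0.0067 -0.0178 -0.0552] dyaw 4.4 t 2.4333 open 0.0852119048634348 F [-0.3  0.1  0.8]
[0.065, -0.145, 0.46, -0.098]
```

View pics/t1c.png

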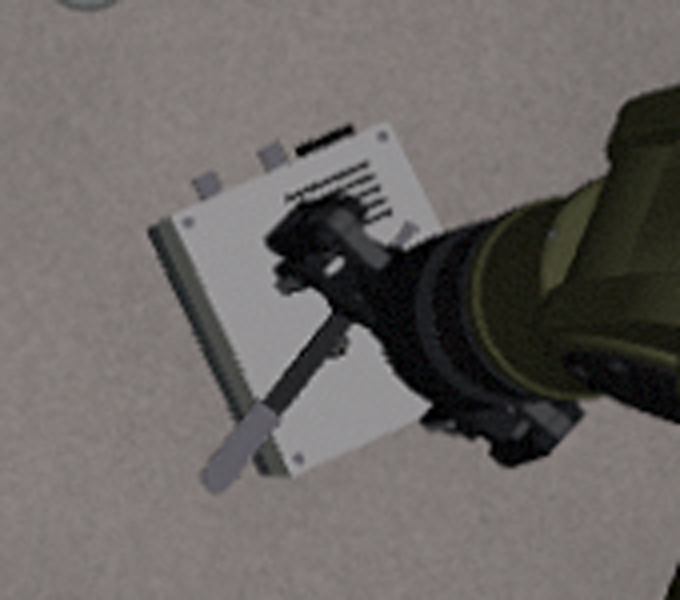

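View pics/s1.png

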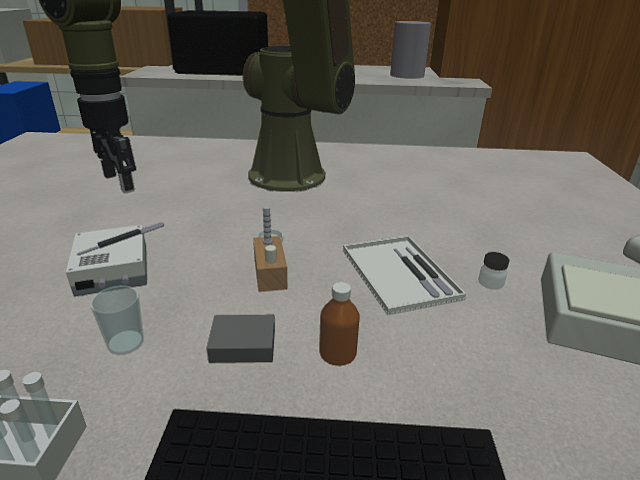

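The jaws straddle the bar and open across it, and both fingers are clear. Now I'll go down.

Call:
carry_out(
  deltas=[0.03,-0.07,0.23,-0.05,0.03,-0.07,0.23,-0.05,0,0,0,0,0,0,0,0],
)

```text
clock: 2.87
tool_pos: [0.5223, -0.2712, 0.1096]
tool_rot: [[-0.654, -0.756, -0.002], [-0.756, 0.654, 0.001], [0.0, 0.003, -1.0]]
ft_force: [-0.2, 0.1, -0.4]
opening: 0.0849
```

Run:
```python
from h import *
plan([.5225,-.273,.0625],229,n=3)
```

```text
pos [ 0.5223 -0.2712  0.1096] yaw -130.85 q6 -166.6 d [ 0.0002 -0.0018 -0.0471] dyaw -0.2 t 2.8667 open 0.08492292824870405 F [-0.2  0.1 -0.4]
[0.003, -0.004, 0.131, 0.001, 0.003, -0.004, 0.131, 0.001, 0.003, -0.004, 0.131, 0.001]
```

Call:
carry_out(
  deltas=[0,0,0.13,0,0,0,0.13,0,0,0,0.13,0,0,0,0,0,0,0,0,0],
  gripper=-0.3,
)

```text
clock: 3.28
tool_pos: [0.5234, -0.2719, 0.0646]
tool_rot: [[-0.654, -0.757, 0.0], [-0.757, 0.654, 0.0], [-0.0, -0.0, -1.0]]
ft_force: [0.2, 0.4, 0.5]
opening: 0.03
```

Run:
```python
from h import *
plan([.5225,-.273,.0625],229,n=1)
save('scene','s2.png'); f=load('s2.png')
cv2.imwrite('pics/s2c.png',cv2.resize(f['color'][190:300,55:190],None,fx=5,fy=5,interpolation=cv2.INTER_CUBIC))
```

```text
pos [ 0.5234 -0.2719  0.0646] yaw -130.81 q6 -166.6 d [-0.0009 -0.0011 -0.0021] dyaw -0.2 t 3.2833 open 0.02997109471515879 F [0.2 0.4 0.5]
[0.012, 0.0, 0.018, 0.004]
```

View pics/s2c.png

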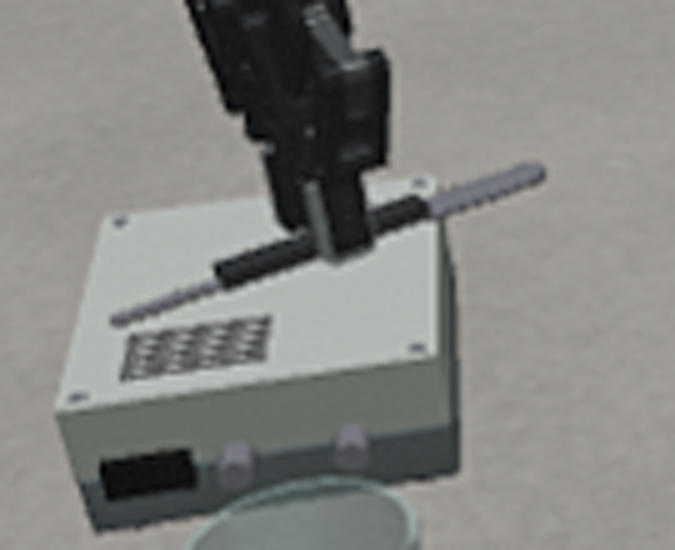

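The fingers are on both sides of the bar, near its middle. I'll lower 2 mm and close.

Call:
carry_out(
  deltas=[0,0,0.02,0,0,0,0,0,0,0,0,0,0,0,0,0,0,0,0,0],
  gripper=-1,
  newtons=40,
)

```text
clock: 3.75
tool_pos: [0.5243, -0.2729, 0.0625]
tool_rot: [[-0.654, -0.757, 0.002], [-0.757, 0.654, -0.001], [-0.001, -0.002, -1.0]]
ft_force: [0.1, 1.0, 6.7]
opening: 0.0095
```

Call:
carry_out(
  deltas=[0,0,-0.03,0,0,0,-0.08,0,0,0,-0.12,0,0,0,0,0],
)

```text
clock: 4.08
tool_pos: [0.5246, -0.2733, 0.0915]
tool_rot: [[-0.654, -0.757, 0.003], [-0.757, 0.654, -0.002], [-0.001, -0.004, -1.0]]
ft_force: [1.6, -0.9, 0.5]
opening: 0.0095
```

Run:
```python
from h import *
plan([.515,-.15,.2],tw=-34)
save('scene','s3.png'); f=load('s3.png')
cv2.imwrite('pics/s3c.png',cv2.resize(f['color'][170:300,55:200],None,fx=5,fy=4.5,interpolation=cv2.INTER_CUBIC))
```

```text
pos [ 0.5246 -0.2733  0.0915] yaw -130.82 q6 -166.7 d [-0.0096  0.1233  0.1085] dyaw -34.0 t 4.0833 open 0.009541333782003237 F [ 1.6 -0.9  0.5]
[-0.145, 0.147, -0.181, 0.151, -0.127, 0.163, -0.181, 0.151, -0.107, 0.177, -0.181, 0.151, -0.085, 0.188, -0.181, 0.151, -0.062, 0.197, -0.181, 0.151]
```

View pics/s3c.png

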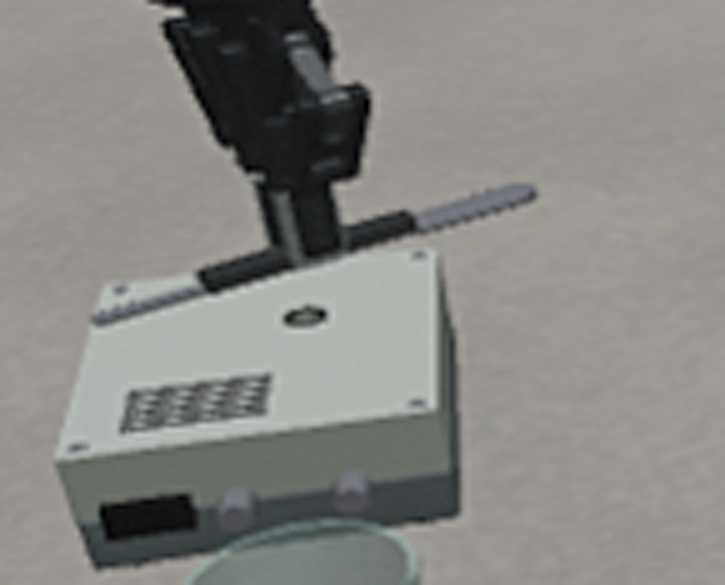

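The spatula hangs level in the grip and the hole is exposed at crop pixel (305,316). Next is the carry.

Call:
carry_out(
  deltas=[0,0,-0.2,0.05,-0.08,0.09,-0.25,0.1,-0.12,0.14,-0.25,0.14,-0.12,0.17,-0.2,0.14,-0.1,0.2,-0.1,0.14],
)

```text
clock: 4.55
tool_pos: [0.5204, -0.1843, 0.2114]
tool_rot: [[-0.919, -0.393, 0.004], [-0.393, 0.919, -0.001], [-0.003, -0.003, -1.0]]
ft_force: [1.0, -0.5, 0.2]
opening: 0.0095
```

Run:
```python
from h import *
plan([.53,.0,.22],tw=-34)
```

```text
pos [ 0.5204 -0.1843  0.2114] yaw -156.85 q6 -132.7 d [0.0096 0.1843 0.0086] dyaw -34.0 t 4.55 open 0.00954581346946887 F [ 1.  -0.5  0.2]
[-0.136, 0.276, -0.014, 0.151, -0.102, 0.29, -0.014, 0.151, -0.067, 0.3, -0.014, 0.151, -0.031, 0.306, -0.014, 0.151, 0.006, 0.308, -0.014, 0.151]
```

Call:
carry_out(
  deltas=[-0.13,0.27,-0.01,0.15,-0.1,0.28,-0.01,0.15,-0.06,0.29,-0.01,0.15,-0.03,0.3,-0.01,0.15,0,0.3,-0.01,0.15],
)

```text
clock: 4.97
tool_pos: [0.5263, -0.0048, 0.2142]
tool_rot: [[-0.984, 0.179, -0.0], [0.179, 0.984, -0.0], [0.0, -0.0, -1.0]]
ft_force: [1.4, -0.6, 0.0]
opening: 0.0096
```

Run:
```python
from h import *
plan([.525,.17,.22],tw=-34)
```

```text
pos [ 0.5263 -0.0048  0.2142] yaw 169.68 q6 -80.2 d [-0.0013  0.1748  0.0058] dyaw -34.0 t 4.9667 open 0.00960557422517028 F [ 1.4 -0.6  0. ]
[0.054, 0.286, -0.01, 0.151, 0.088, 0.278, -0.01, 0.151, 0.12, 0.265, -0.01, 0.151, 0.151, 0.249, -0.01, 0.151, 0.179, 0.23, -0.01, 0.151]
```

Call:
carry_out(
  deltas=[0.05,0.28,0,0.15,0.09,0.27,0,0.15,0.12,0.26,0,0.15,0.15,0.24,0,0.15,0.17,0.22,0,0.15],
)

```text
clock: 5.38
tool_pos: [0.5229, 0.1652, 0.214]
tool_rot: [[-0.719, 0.695, -0.001], [0.695, 0.719, -0.0], [0.0, -0.001, -1.0]]
ft_force: [0.7, -0.3, 0.4]
opening: 0.0094
```

Run:
```python
from h import *
plan([.515,.2595,.15],111)
```

```text
pos [0.5229 0.1652 0.214 ] yaw 135.95 q6 -28.4 d [-0.0079  0.0943 -0.064 ] dyaw -24.9 t 5.3833 open 0.009397167862785624 F [ 0.7 -0.3  0.4]
[0.119, 0.104, 0.107, 0.111, 0.127, 0.093, 0.107, 0.111, 0.135, 0.082, 0.107, 0.111, 0.141, 0.07, 0.107, 0.111, 0.147, 0.057, 0.107, 0.111]
```

Call:
carry_out(
  deltas=[0.12,0.1,0.1,0.1,0.12,0.09,0.1,0.1,0.12,0.08,0.1,0.1,0.13,0.07,0.1,0.1,0.13,0.05,0.1,0.1],
)

```text
clock: 5.8
tool_pos: [0.5149, 0.2526, 0.1533]
tool_rot: [[-0.4, 0.917, -0.001], [0.917, 0.4, -0.0], [0.0, -0.001, -1.0]]
ft_force: [0.8, 0.6, -0.7]
opening: 0.0097
```

Call:
carry_out(
  deltas=[0,0,0,0,0,0,0,0],
)

```text
clock: 5.97
tool_pos: [0.5143, 0.2517, 0.1533]
tool_rot: [[-0.406, 0.914, -0.002], [0.914, 0.406, -0.001], [-0.0, -0.003, -1.0]]
ft_force: [0.2, 0.6, -1.2]
opening: 0.0092
```

Run:
```python
from h import *
plan([.515,.2595,.06],111,n=3)
save('scene','s4.png'); f=save('top','t4.png')
cv2.imwrite('pics/t4c.png',cv2.resize(f['color'][190:350,170:330],None,fx=3.7,fy=3.7,interpolation=cv2.INTER_CUBIC))
```

```text
pos [0.5143 0.2517 0.1533] yaw 113.93 q6 2.2 d [ 0.0007  0.0078 -0.0933] dyaw -2.9 t 5.9667 open 0.009233007013457039 F [ 0.2  0.6 -1.2]
[0.019, 0.011, 0.259, 0.022, 0.019, 0.01, 0.259, 0.022, 0.019, 0.01, 0.259, 0.022]
```

View pics/t4c.png

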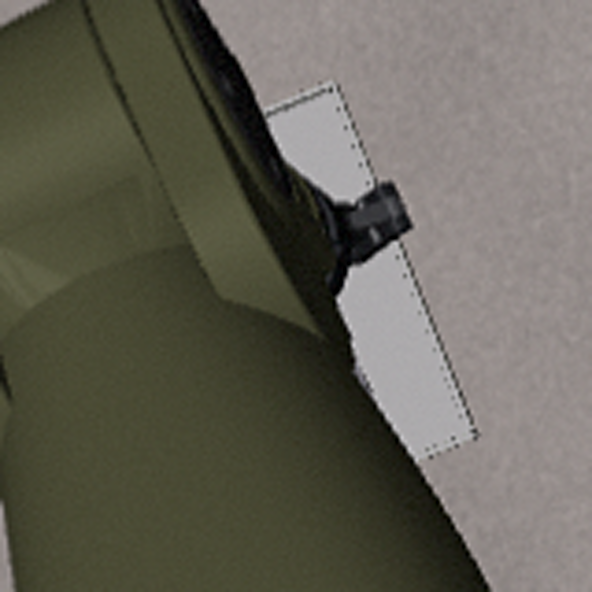

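View pics/s4.png

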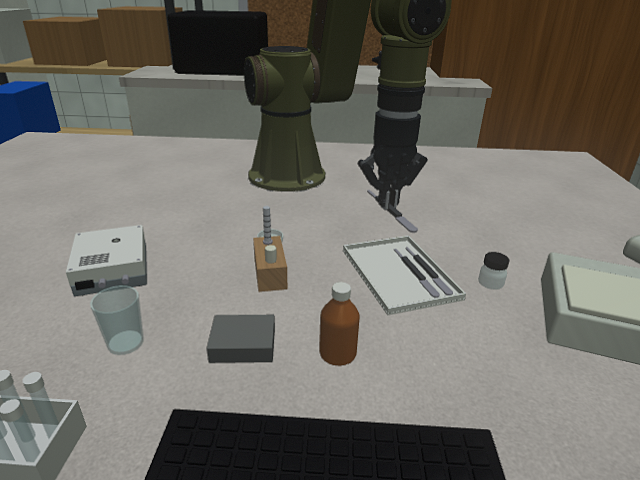

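In the scene view the spatula is held level, with its blade towards the camera like the neighbours. Going down.

Call:
carry_out(
  deltas=[0.02,0.01,0.25,0.02,0.02,0.01,0.25,0.02,0.02,0.01,0.2,0.02,0,0,0,0,0,0,0,0],
)

```text
clock: 6.48
tool_pos: [0.5153, 0.2585, 0.0703]
tool_rot: [[-0.36, 0.933, -0.002], [0.933, 0.36, -0.001], [-0.0, -0.002, -1.0]]
ft_force: [0.3, 0.0, -0.5]
opening: 0.0096
```

Run:
```python
from h import *
plan([.515,.2595,.0085],111,n=3)
save('scene','s5.png'); f=load('s5.png')
cv2.imwrite('pics/s5c.png',cv2.resize(f['color'][180:320,335:475],None,fx=4,fy=4,interpolation=cv2.INTER_CUBIC))
```

```text
pos [0.5153 0.2585 0.0703] yaw 111.08 q6 5.6 d [-0.0003  0.001  -0.0618] dyaw -0.1 t 6.4833 open 0.009638209114008419 F [ 0.3  0.  -0.5]
[0.003, 0.0, 0.172, 0.001, 0.003, 0.0, 0.172, 0.001, 0.003, 0.0, 0.172, 0.001]
```

View pics/s5c.png

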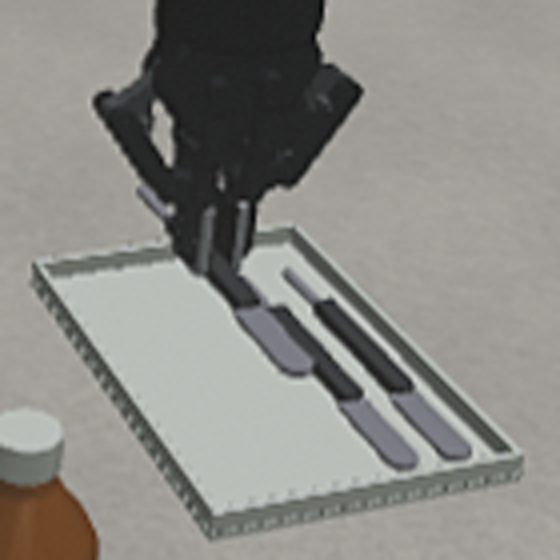

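Call:
carry_out(
  deltas=[0,0,0.17,0,0,0,0.17,0,0,0,0.12,0,0,0,0.04,0,0,0,0,0],
)

```text
clock: 6.95
tool_pos: [0.5164, 0.2596, 0.0112]
tool_rot: [[-0.36, 0.933, 0.001], [0.933, 0.36, 0.0], [-0.0, 0.001, -1.0]]
ft_force: [0.1, 0.5, 0.1]
opening: 0.0095
```

Run:
```python
from h import *
plan([.515,.2595,.0065],111,n=1)
```

```text
pos [0.5164 0.2596 0.0112] yaw 111.07 q6 5.6 d [-0.0014 -0.0001 -0.0047] dyaw -0.1 t 6.95 open 0.009544466929419565 F [0.1 0.5 0.1]
[0.004, -0.011, 0.04, 0.002]
```

Call:
carry_out(
  deltas=[0,0,0.02,0,0,0,0.01,0,0,0,0,0],
)

```text
clock: 7.2
tool_pos: [0.5168, 0.2601, 0.008]
tool_rot: [[-0.36, 0.933, 0.002], [0.933, 0.36, 0.001], [0.0, 0.002, -1.0]]
ft_force: [1.0, 0.4, 0.2]
opening: 0.0094
```

Call:
carry_out(
  deltas=[0,0,0.01,0,0,0,0,0,0,0,0,0],
)

```text
clock: 7.45
tool_pos: [0.5166, 0.2601, 0.0065]
tool_rot: [[-0.36, 0.933, 0.001], [0.933, 0.36, 0.001], [0.0, 0.002, -1.0]]
ft_force: [-0.1, -0.3, 5.9]
opening: 0.0094
```

Contact is at z = 6.5 mm with 5.9 N, as expected. I'll open to about 35 mm.

Call:
carry_out(
  deltas=[0,0,0,0,0,0,0,0,0,0,0,0,0,0,-0.1,0,0,0,-0.2,0],
  gripper=-0.2,
)

```text
clock: 7.87
tool_pos: [0.5133, 0.2584, 0.0397]
tool_rot: [[-0.36, 0.933, -0.005], [0.933, 0.36, -0.003], [-0.001, -0.006, -1.0]]
ft_force: [0.6, -0.8, 0.3]
opening: 0.034
```

Call:
carry_out(
  deltas=[0,0,-0.3,0,0,0,-0.34,0,0,0,-0.34,0,0,0,-0.34,0,0,0,-0.2,0],
)

```text
clock: 8.28
tool_pos: [0.517, 0.2603, 0.2299]
tool_rot: [[-0.36, 0.933, 0.005], [0.933, 0.36, 0.003], [0.001, 0.006, -1.0]]
ft_force: [0.1, 0.4, -0.1]
opening: 0.0341
```

Run:
```python
from h import *
plan([.5,.14,.24],13)
save('scene','s6.png'); f=load('s6.png')
cv2.imwrite('pics/s6c.png',cv2.resize(f['color'][180:320,335:475],None,fx=4,fy=4,interpolation=cv2.INTER_CUBIC))
```

```text
pos [0.517  0.2603 0.2299] yaw 111.08 q6 5.6 d [-0.017  -0.1203  0.0101] dyaw -98.1 t 8.2833 open 0.034077744406326015 F [ 0.1  0.4 -0.1]
[-0.177, -0.099, -0.017, 0.436, -0.2, -0.033, -0.017, 0.436, -0.199, 0.036, -0.017, 0.436, -0.176, 0.1, -0.017, 0.436, -0.132, 0.154, -0.017, 0.436]
```

View pics/s6c.png

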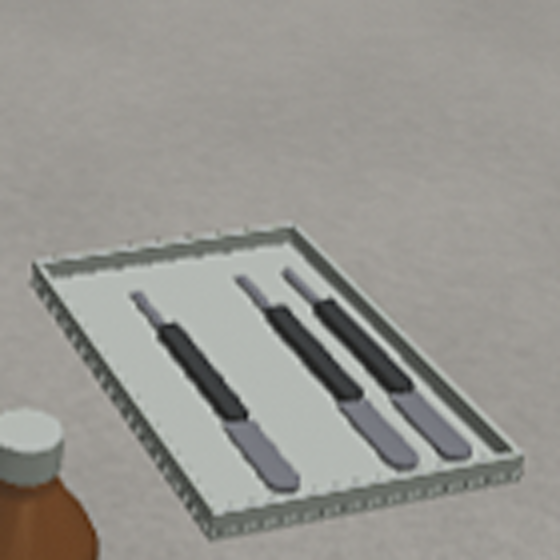

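The spatula lies flat, parallel to the others and with its blade the same way, and it's released. Now I'll measure the probe and the uncovered hole in both views.

Run:
```python
from h import *
t=save('top','t6.png'); s=load('s6.png')
def blob(f,box,thr,name):
    x0,y0,x1,y1=box; c=f['color'][y0:y1,x0:x1].max(2); m=(c<thr).astype(np.uint8)
    n,l,st,ce=cv2.connectedComponentsWithStats(m)
    for i in range(1,n):
        if st[i,4]>4: print(name,st[i],ce[i]+[x0,y0],onz(f,*(ce[i]+[x0,y0]),.06))
blob(t,(503,245,525,268),110,'top'); blob(s,(105,232,128,248),110,'scene')
cv2.imwrite('pics/t6c.png',np.hstack([cv2.resize(t['color'][235:275,490:540],None,fx=8,fy=8,interpolation=cv2.INTER_CUBIC),cv2.resize(s['color'][220:260,90:140],None,fx=8,fy=8,interpolation=cv2.INTER_CUBIC)]))
print(onz(s,240+159/6-.4,200+45/6-.4,.132),onz(s,240+167/6-.4,200+247/6-.4,.057))
print(onz(t,335+174/4.5-.4,220+239/4.5-.4,.132))
```

```text
top [ 6  6  8  9 51] [512.33333333 255.11764706] [ 0.52594931 -0.2821123   0.06      ]
scene [ 7  6  8  4 22] [115.59090909 239.81818182] [ 0.52285277 -0.28274658  0.06      ]
[0.49140086 0.01935572 0.132     ] [0.49303476 0.01964678 0.057     ]
[0.49308762 0.01850575 0.132     ]
```

View pics/t6c.png

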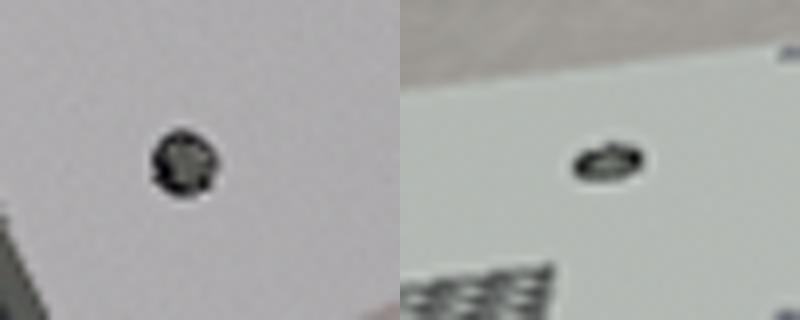

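Run:
```python
from h import *
plan([.4925,.0187,.21],104,n=7)
```

```text
pos [0.5185 0.2611 0.2306] yaw 111.08 q6 5.6 d [-0.026  -0.2424 -0.0206] dyaw -7.1 t 8.3833 open 0.03418431522148915 F [ 0.9  0.3 -0.3]
[-0.258, -0.133, 0.024, 0.022, -0.26, -0.128, 0.024, 0.022, -0.263, -0.124, 0.024, 0.022, -0.265, -0.119, 0.024, 0.022, -0.267, -0.114, 0.024, 0.022, -0.269, -0.109, 0.024, 0.022, -0.271, -0.105, 0.024, 0.022]
```

Call:
carry_out(
  deltas=[-0.26,-0.13,0.02,0.02,-0.26,-0.13,0.02,0.02,-0.26,-0.12,0.02,0.02,-0.26,-0.12,0.02,0.02,-0.27,-0.12,0.02,0.02],
  gripper=0.2,
)

```text
clock: 8.8
tool_pos: [0.4963, 0.0854, 0.2114]
tool_rot: [[-0.285, 0.958, -0.001], [0.958, 0.285, -0.0], [0.0, -0.001, -1.0]]
ft_force: [0.7, -0.5, 0.7]
opening: 0.0511
```

Call:
carry_out(
  deltas=[-0.26,-0.11,0.02,0.02,-0.26,-0.11,0.02,0.02,0,0,0,0,0,0,0,0],
)

```text
clock: 9.13
tool_pos: [0.4885, 0.0181, 0.2068]
tool_rot: [[-0.252, 0.968, -0.001], [0.968, 0.252, 0.0], [0.001, -0.001, -1.0]]
ft_force: [-0.3, -0.5, 0.2]
opening: 0.0511
```

Run:
```python
from h import *
plan([.4925,.0187,.15],104,n=2)
```

```text
pos [0.4885 0.0181 0.2068] yaw 104.58 q6 -12.5 d [ 0.004   0.0006 -0.0568] dyaw -0.6 t 9.1333 open 0.05107333684414798 F [-0.3 -0.5  0.2]
[-0.002, 0.017, 0.237, 0.006, -0.002, 0.017, 0.237, 0.006]
```

Call:
carry_out(
  deltas=[0,0.015,0.23,0,0,0.015,0.23,0,0,0,0,0,0,0,0,0],
)

```text
clock: 9.47
tool_pos: [0.4914, 0.0214, 0.1511]
tool_rot: [[-0.257, 0.967, -0.004], [0.967, 0.257, 0.0], [0.001, -0.004, -1.0]]
ft_force: [0.2, 0.6, 0.6]
opening: 0.0512
```

Run:
```python
from h import *
plan([.4925,.0187,.078],104,n=4)
s=save('scene','s7.png')
cv2.imwrite('pics/s7c.png',cv2.resize(s['color'][120:310,220:320],None,fx=5,fy=3.1,interpolation=cv2.INTER_CUBIC))
```

```text
pos [0.4914 0.0214 0.1511] yaw 104.87 q6 -12.4 d [ 0.0011 -0.0027 -0.0731] dyaw -0.9 t 9.4667 open 0.05116061979837124 F [0.2 0.6 0.6]
[-0.006, 0.001, 0.152, 0.005, -0.006, 0.001, 0.152, 0.005, -0.006, 0.001, 0.152, 0.005, -0.006, 0.001, 0.152, 0.005]
```

View pics/s7c.png

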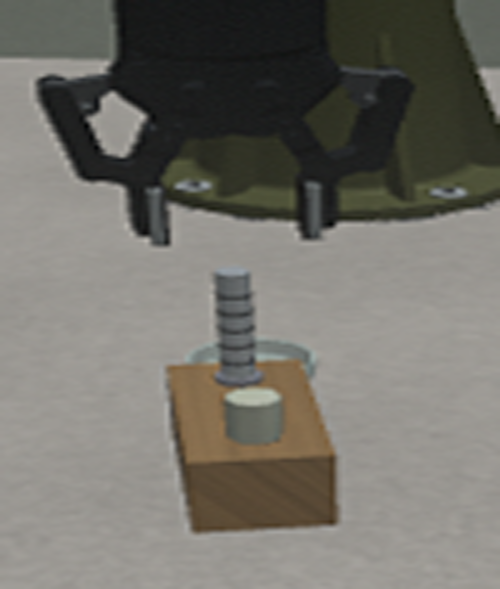

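The probe is centred between the jaws. Going down.

Call:
carry_out(
  deltas=[-0.005,0,0.15,0,-0.005,0,0.15,0,-0.005,0,0.15,0,-0.005,0,0.15,0,0,0,0,0],
)

```text
clock: 9.93
tool_pos: [0.4926, 0.0185, 0.0789]
tool_rot: [[-0.256, 0.967, -0.002], [0.967, 0.256, 0.0], [0.001, -0.002, -1.0]]
ft_force: [-0.8, 0.0, -0.2]
opening: 0.0513
```

Call:
carry_out(
  deltas=[0,0,0,0,0,0,0,0,0,0,0,0,0,0,0,0,0,0,0,0],
  gripper=-1,
  newtons=80,
)

```text
clock: 10.35
tool_pos: [0.495, 0.0187, 0.0818]
tool_rot: [[-0.255, 0.967, 0.003], [0.967, 0.255, 0.001], [0.001, 0.003, -1.0]]
ft_force: [-1.1, 2.9, 6.9]
opening: 0.0125
```

Run:
```python
from h import *
plan([.4925,.0187,.16],104,n=4)
```

```text
pos [0.495  0.0187 0.0818] yaw 104.79 q6 -12.7 d [-0.0025  0.      0.0782] dyaw -0.8 t 10.35 open 0.012480727789933704 F [-1.1  2.9  6.9]
[0.001, -0.005, -0.163, 0.004, 0.001, -0.005, -0.163, 0.004, 0.001, -0.005, -0.163, 0.004, 0.001, -0.005, -0.163, 0.004]
```

Call:
carry_out(
  deltas=[0,0,-0.1,0,0,0,-0.2,0,0,0,-0.2,0,0,0,-0.2,0,0,0,-0.2,0],
)

```text
clock: 10.77
tool_pos: [0.4936, 0.018, 0.1899]
tool_rot: [[-0.255, 0.967, 0.001], [0.967, 0.255, -0.0], [-0.0, 0.001, -1.0]]
ft_force: [0.8, -0.4, -0.3]
opening: 0.0121
```

Call:
carry_out(
  deltas=[0,0,-0.1,0,0,0,0,0,0,0,0,0],
)

```text
clock: 11.02
tool_pos: [0.4942, 0.018, 0.2008]
tool_rot: [[-0.255, 0.967, 0.002], [0.967, 0.255, -0.0], [-0.001, 0.002, -1.0]]
ft_force: [0.9, 0.2, -0.7]
opening: 0.0122
```

Run:
```python
from h import *
plan([.525,-.282,.19],104,n=9)
s=save('scene','s8.png')
cv2.imwrite('pics/s8c.png',cv2.resize(s['color'][120:310,220:320],None,fx=5,fy=3.1,interpolation=cv2.INTER_CUBIC))
```

```text
pos [0.4942 0.018  0.2008] yaw 104.77 q6 -12.7 d [ 0.0308 -0.3    -0.0108] dyaw -0.8 t 11.0167 open 0.012225907936510115 F [ 0.9  0.2 -0.7]
[-0.276, -0.043, 0.01, 0.002, -0.276, -0.043, 0.01, 0.002, -0.276, -0.042, 0.01, 0.002, -0.276, -0.042, 0.01, 0.002, -0.276, -0.042, 0.01, 0.002, -0.276, -0.041, 0.01, 0.002, -0.276, -0.041, 0.01, 0.002, -0.276, -0.04, 0.01, 0.002, -0.276, -0.04, 0.01, 0.002]
```

View pics/s8c.png

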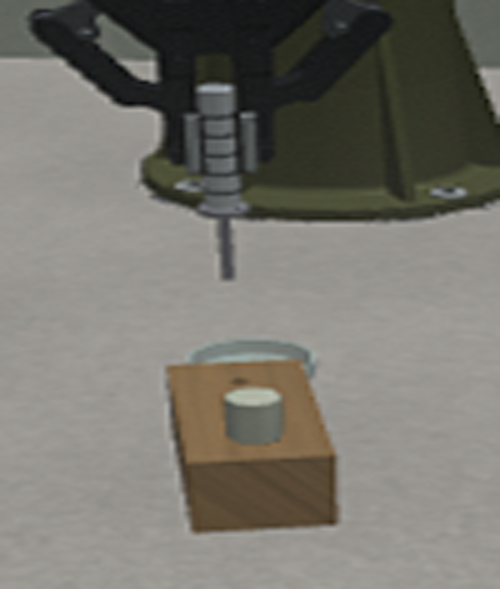

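Call:
carry_out(
  deltas=[-0.27,-0.04,0,0,-0.28,-0.04,0,0,-0.28,-0.04,0,0,-0.28,-0.04,0,0,-0.28,-0.04,0,0],
)

```text
clock: 11.48
tool_pos: [0.5118, -0.1506, 0.1984]
tool_rot: [[-0.255, 0.967, -0.003], [0.967, 0.255, 0.001], [0.001, -0.002, -1.0]]
ft_force: [0.7, -0.7, -0.5]
opening: 0.0119
```

Call:
carry_out(
  deltas=[-0.28,-0.04,0.05,0,-0.27,-0.04,0.05,0,-0.27,-0.04,0.05,0,-0.26,-0.04,0.05,0,0,0,0,0],
)

```text
clock: 11.9
tool_pos: [0.5261, -0.2841, 0.1727]
tool_rot: [[-0.25, 0.968, -0.003], [0.968, 0.25, -0.001], [0.0, -0.004, -1.0]]
ft_force: [-0.9, 0.5, -1.8]
opening: 0.0123
```

Call:
carry_out(
  deltas=[0,0,0,0,0,0,0,0],
)

```text
clock: 12.07
tool_pos: [0.5263, -0.2789, 0.1746]
tool_rot: [[-0.255, 0.967, -0.002], [0.967, 0.255, 0.002], [0.002, -0.002, -1.0]]
ft_force: [-0.5, 0.5, 0.4]
opening: 0.0119
```

Run:
```python
from h import *
plan([.525,-.282,.15],None,n=2)
s=save('scene','s9.png');t=save('top','t9.png')
cv2.imwrite('pics/s9c.png',cv2.resize(s['color'][160:270,70:170],None,fx=6,fy=5.4,interpolation=cv2.INTER_CUBIC))
cv2.imwrite('pics/t9c.png',cv2.resize(t['color'][180:310,440:590],None,fx=5,fy=4.5,interpolation=cv2.INTER_CUBIC))
```

```text
pos [ 0.5263 -0.2789  0.1746] yaw 104.75 q6 -42.7 d [-0.0013 -0.0031 -0.0246] dyaw 0.0 t 12.0667 open 0.011895371218487955 F [-0.5  0.5  0.4]
[-0.011, -0.009, 0.102, -0.0, -0.011, -0.009, 0.102, -0.0]
```

View pics/s9c.png

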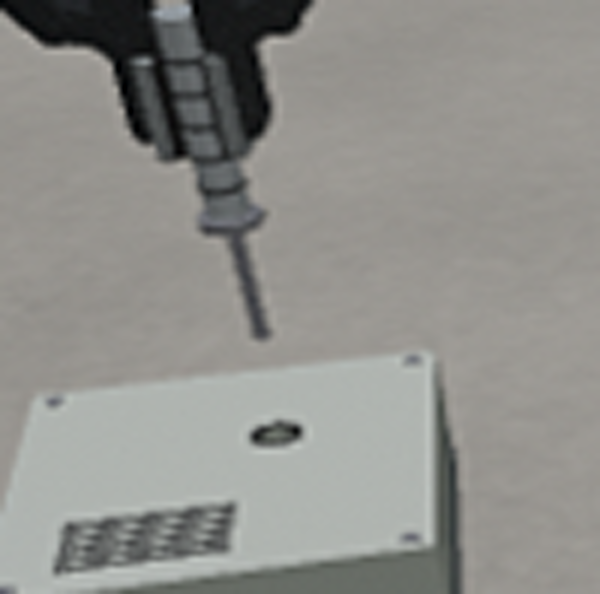

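View pics/t9c.png

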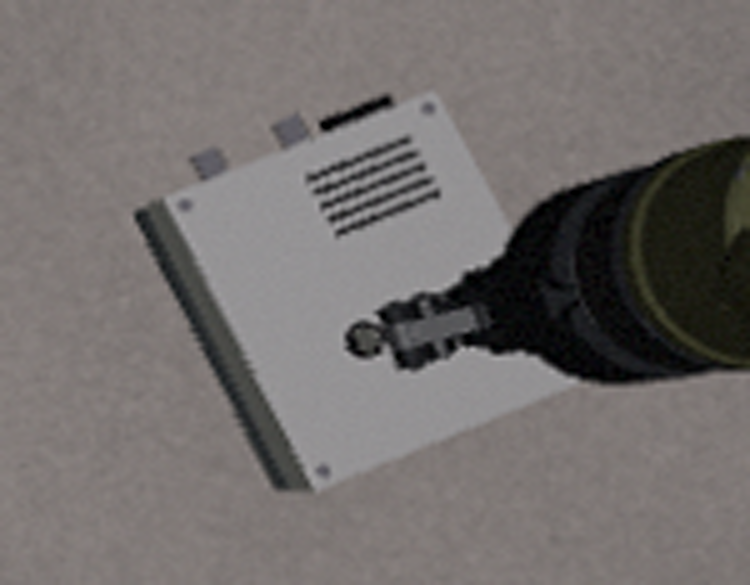

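The needle hangs straight under the grip in the scene view: tip at crop (262,338), hole at (276,433). I'll compare both in the same camera.

Run:
```python
from h import *
s=load('s9.png');st=monitor.sense();p=st['tool_pos'];print(p)
tz=p[2]-.0748
for z in (tz-.003,tz,tz+.003): print('tip',z,onz(s,70+262/6-.4,160+336/5.4-.4,z))
print('handle top',onz(s,70+172/6-.4,160+14/5.4-.4,tz+.125),'collar',onz(s,70+232/6-.4,160+222/5.4-.4,tz+.046))
print('hole',onz(s,70+276/6-.4,160+433/5.4-.4,.06))
```

```text
[ 0.52700335 -0.27836862  0.17559353]
tip 0.09779353073899286 [ 0.51714325 -0.2823205   0.09779353]
tip 0.10079353073899286 [ 0.52259569 -0.27917174  0.10079353]
tip 0.10379353073899286 [ 0.52804814 -0.27602297  0.10379353]
handle top [ 0.52795772 -0.27875684  0.22579353] collar [ 0.52352623 -0.2790027   0.14679353]
hole [ 0.52272321 -0.2827872   0.06      ]
```

Both routes agree: shift about 3.6 mm in -y and nothing in x. I'll lower to just above the mouth and check again.

Run:
```python
from h import *
plan([.527,-.2822,.1425],None,n=2)
```

```text
pos [ 0.527  -0.2784  0.1756] yaw 104.84 q6 -42.7 d [-0.     -0.0038 -0.0331] dyaw 0.0 t 12.1667 open 0.012047009453290167 F [ 0.4 -0.1 -1.2]
[-0.015, -0.004, 0.138, -0.0, -0.015, -0.004, 0.138, -0.0]
```

Call:
carry_out(
  deltas=[-0.015,-0.004,0.14,0,-0.015,-0.004,0.13,0,0,0,0,0,0,0,0,0],
)

```text
clock: 12.5
tool_pos: [0.5268, -0.2819, 0.1433]
tool_rot: [[-0.256, 0.967, -0.002], [0.967, 0.256, 0.001], [0.001, -0.001, -1.0]]
ft_force: [-1.1, 0.1, -0.4]
opening: 0.0123
```

Run:
```python
from h import *
plan([.527,-.2822,.125],None,n=2)
s=save('scene','s10.png');t=save('top','t10.png');print(monitor.sense()['tool_pos'])
cv2.imwrite('pics/s10c.png',cv2.resize(s['color'][190:260,80:160],None,fx=8,fy=8,interpolation=cv2.INTER_CUBIC))
cv2.imwrite('pics/t10c.png',cv2.resize(t['color'][225:285,480:550],None,fx=8,fy=8,interpolation=cv2.INTER_CUBIC))
```

```text
pos [ 0.5268 -0.2819  0.1433] yaw 104.85 q6 -43.0 d [ 0.0002 -0.0003 -0.0183] dyaw 0.0 t 12.5 open 0.01231378109986037 F [-1.1  0.1 -0.4]
[-0.001, 0.001, 0.076, -0.0, -0.001, 0.001, 0.076, -0.0]
[ 0.52787465 -0.28279213  0.14469969]
```

View pics/s10c.png

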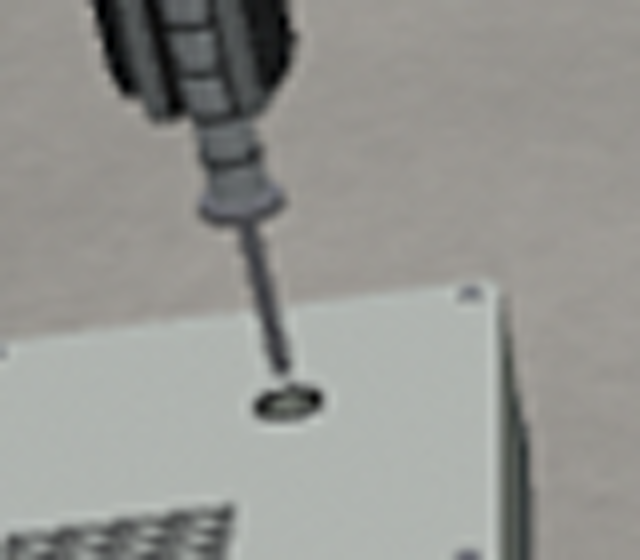

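View pics/t10c.png

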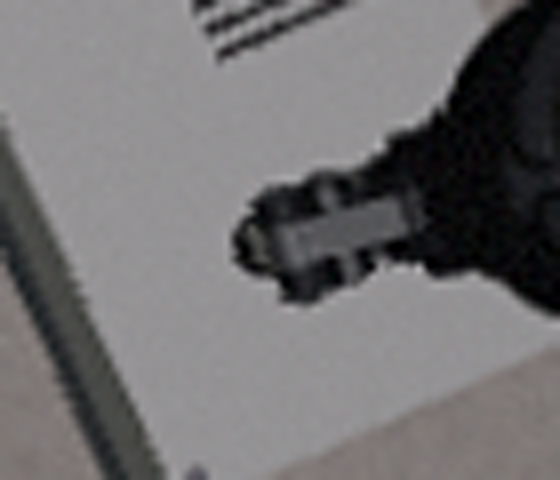

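In the scene view the tip is at crop (284,373), right above the hole at (288,403). The 30 px gap is about 9 mm, which matches the expected tip height. I'll lower step by step and watch the force.

Call:
carry_out(
  deltas=[0,0,0.06,0,0,0,0.06,0,0,0,0.04,0,0,0,0,0,0,0,0,0],
)

```text
clock: 13.02
tool_pos: [0.5269, -0.283, 0.1239]
tool_rot: [[-0.255, 0.967, -0.001], [0.967, 0.255, 0.001], [0.001, -0.001, -1.0]]
ft_force: [-0.0, 0.4, 0.1]
opening: 0.0121
```

Run:
```python
from h import *
s=save('scene','s11.png');plan([.527,-.2822,.105],None,n=2)
cv2.imwrite('pics/s11c.png',cv2.resize(s['color'][190:260,80:160],None,fx=8,fy=8,interpolation=cv2.INTER_CUBIC))
```

```text
pos [ 0.5272 -0.2832  0.1243] yaw 104.77 q6 -43.0 d [-0.0002  0.001  -0.0193] dyaw 0.0 t 13.0667 open 0.012337981518549515 F [ 0.8  0.3 -0.8]
[0.004, 0.0, 0.08, -0.0, 0.004, 0.0, 0.08, -0.0]
```

View pics/s11c.png

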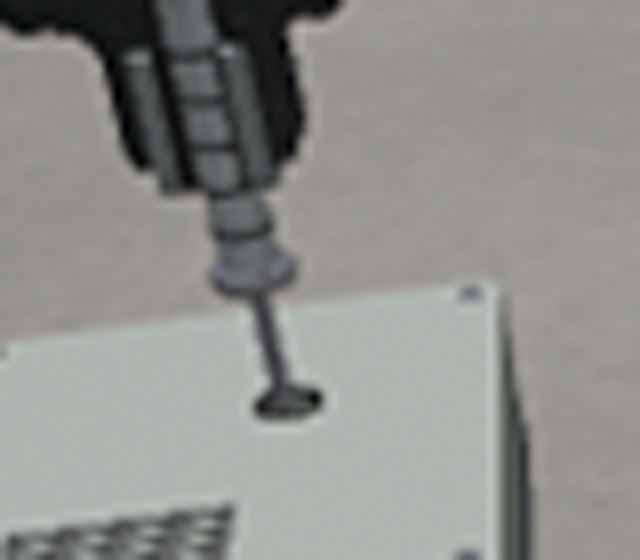

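The needle has entered the hole with no contact force. I'll continue down to the button.

Call:
carry_out(
  deltas=[0,0,0.05,0,0,0,0.04,0,0,0,0,0,0,0,0,0],
)

```text
clock: 13.4
tool_pos: [0.527, -0.2831, 0.1131]
tool_rot: [[-0.255, 0.967, -0.001], [0.967, 0.255, 0.001], [0.001, -0.001, -1.0]]
ft_force: [0.3, 0.4, -0.9]
opening: 0.0118
```

Call:
carry_out(
  deltas=[0,0,0.02,0,0,0,0.01,0,0,0,0,0,0,0,0,0],
)

```text
clock: 13.73
tool_pos: [0.5276, -0.2834, 0.1103]
tool_rot: [[-0.255, 0.967, 0.0], [0.967, 0.255, -0.0], [-0.0, 0.0, -1.0]]
ft_force: [0.5, 0.2, 1.2]
opening: 0.0123
```

Call:
carry_out(
  deltas=[0,0,0.02,0,0,0,0,0,0,0,0,0,0,0,0,0],
)

```text
clock: 14.07
tool_pos: [0.5276, -0.2834, 0.1079]
tool_rot: [[-0.255, 0.967, 0.0], [0.967, 0.255, -0.0], [-0.0, 0.0, -1.0]]
ft_force: [-0.2, 1.0, 2.4]
opening: 0.012
```

Call:
carry_out(
  deltas=[0,0,0.02,0,0,0,0,0,0,0,0,0,0,0,0,0],
)

```text
clock: 14.4
tool_pos: [0.5277, -0.2834, 0.1057]
tool_rot: [[-0.255, 0.967, 0.001], [0.967, 0.255, -0.0], [-0.0, 0.001, -1.0]]
ft_force: [-0.7, 0.8, 5.6]
opening: 0.0119
```

Run:
```python
from h import *
plan([.527,-.2822,.105],None,n=1)
```

```text
pos [ 0.5277 -0.2834  0.1057] yaw 104.77 q6 -43.0 d [-0.0007  0.0012 -0.0007] dyaw 0.0 t 14.4 open 0.011859139302069919 F [-0.7  0.8  5.6]
[0.011, -0.003, 0.006, -0.0]
```

Call:
carry_out(
  deltas=[0,0,0.01,0,0,0,0,0,0,0,0,0,0,0,0,0],
)

```text
clock: 14.73
tool_pos: [0.528, -0.2835, 0.1053]
tool_rot: [[-0.255, 0.967, 0.002], [0.967, 0.255, -0.001], [-0.001, 0.001, -1.0]]
ft_force: [-1.8, 1.4, 11.1]
opening: 0.0119
```

Call:
carry_out(
  deltas=[0,0,0,0,0,0,0,0,0,0,0,0,0,0,0,0],
)

```text
clock: 15.07
tool_pos: [0.5279, -0.2835, 0.1054]
tool_rot: [[-0.255, 0.967, 0.002], [0.967, 0.255, -0.001], [-0.001, 0.001, -1.0]]
ft_force: [-1.2, 0.7, 11.3]
opening: 0.0119
```

Run:
```python
from h import *
s=save('scene','s12.png');t=save('top','t12.png');plan([.527,-.2822,.105],None,n=1)
c=s['color']
cv2.imwrite('pics/s12c.png',np.hstack([cv2.resize(c[180:270,70:160],None,fx=4.4,fy=4.4,interpolation=cv2.INTER_CUBIC),cv2.resize(c[225:315,345:435+30][:,:90],None,fx=4.4,fy=4.4,interpolation=cv2.INTER_CUBIC)]))
# spatula pose in tray from top view
x0,y0,x1,y1=205,240,290,320; m=(t['color'][y0:y1,x0:x1].max(2)<75).astype(np.uint8)
for k in cv2.findContours(m,cv2.RETR_EXTERNAL,cv2.CHAIN_APPROX_NONE)[0]:
    if cv2.contourArea(k)<60: continue
    p=cv2.boxPoints(cv2.minAreaRect(k))+[x0,y0]; e=sorted([(np.linalg.norm(p[i]-p[(i+1)%4]),i) for i in range(4)])[:2]
    A,B=[onz(t,*((p[i]+p[(i+1)%4])/2),.011) for _,i in e]; print(((A+B)/2).round(4),np.linalg.norm(A-B).round(4),np.degrees(np.arctan2(*(A-B)[1::-1]))%180)
    v=((A+B)/2-[.5029,.286,0])[:2]; a=np.radians(21); print('tray xy',v@[np.cos(a),np.sin(a)],v@[-np.sin(a),np.cos(a)])
```

```text
pos [ 0.5279 -0.2835  0.1053] yaw 104.78 q6 -43.0 d [-0.0009  0.0013 -0.0003] dyaw 0.0 t 15.1667 open 0.01217194543954865 F [-2.7  1.3 11.6]
[0.012, -0.005, 0.003, -0.0]
[0.4868 0.3436 0.011 ] 0.0851 20.818118649531016
tray xy 0.005601133980433569 0.059542277077226397
[0.4946 0.317  0.011 ] 0.0858 20.844325465871687
tray xy 0.0033798761729544654 0.031889470106607816
[0.518  0.2594 0.011 ] 0.0851 21.260418698896544
tray xy 0.004597319503463367 -0.03029451192279495
```

View pics/s12c.png

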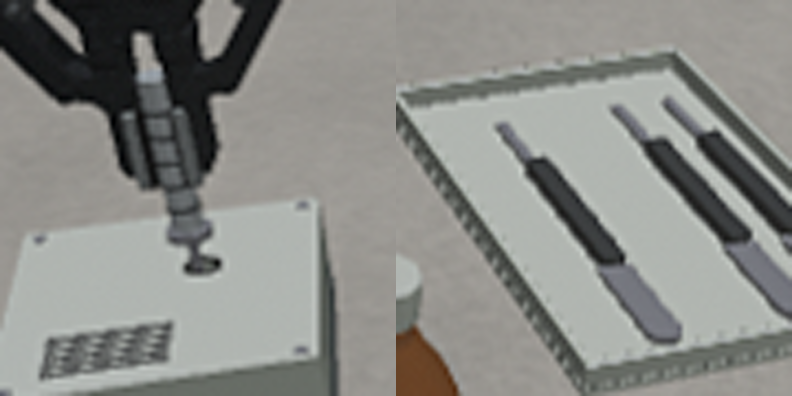

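View pics/s12.png

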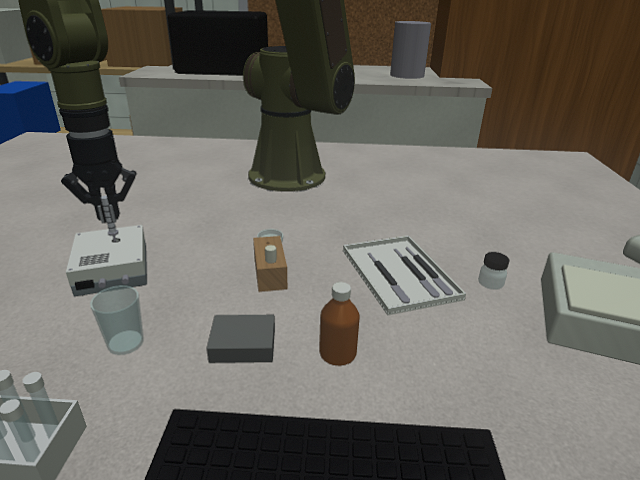

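The needle is in the hole. The force rose gently through about 5 mm of travel (1.2, 2.4, 5.6 N), then reached about 11 N with z no longer dropping, so the button is on its stop. The spatula measures (+5, -30) mm in the tray frame at 21.3°, against 20.8° for the neighbours. Handing in.

Run:
```python
from h import *
print(arm.hand_in()); s=monitor.sense(); print(s['clock'],s['tool_pos'],s['ft_force'],s['opening'])
```

```text
the job is handed in; nothing more can be done
None
the job is handed in; nothing more can be done
```

I laid the spatula in the free lane of the tray, then used the probe to hold the reset button down, and handed the job in at about 15 s. The hand-in gives no verdict. I could not take a reading after it, so these checks are from just before.

- **Spatula:** it lies flat and released about 5 mm lengthwise and under 1 mm sideways from the centre of the free lane. It is at 21.3°, against 20.8° for its neighbours, with its blade the same way.
- **Button:** the needle is in the hole. The force rose gently through about 5 mm of travel (1.2, 2.4, 5.6 N), then reached about 11 N with no further movement, so I take the button to be on its stop. The button itself cannot be seen or read directly.
- **Grip:** the probe was still held, with the jaws commanded shut at 80 N and stopped on its handle.
- **Bystanders:** nothing else visibly moved.

**Disagreements:** the two cameras differed by about 3 mm on the hole's x position. I relied mainly on the top view, and the needle went in without side contact. The tray centre from its corners and the neighbours' measured positions differed by up to 6 mm, well within tolerance.

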